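Free the dressing case and hold its lid open for the make-up artist

ROBOT

A 6-joint arm with a two-finger parallel gripper is mounted at the origin on the work surface. World frame = base frame: x ahead of the robot, y to its left, z up, the work surface at z = 0. Lengths are in m, angles in rad, forces in N, time in s.
With the tool pointing down it reaches from about 0.25 to 0.725 m from the base axis. Payload 4 kg.
Tool frame: the origin (TCP) lies between the finger pads; the fingertips stand 17 mm ahead of it and the grasp point (between the pads) lies 2 mm behind it; z points along the fingers, x is the direction in which the jaws open and shut, and the axes are right-handed (so a half turn about z gives the same grasp; the last joint's range is limited). The gripper opens to 85 mm and grips with 20 to 120 N. Pads are 22 mm wide; open, the fingers measure 114 mm over their backs; the gripper's body (76 mm by 85 mm) begins 54 mm behind the grasp point. The pads swing forward as they close: fully open they stand 13 mm farther back than shut.
Start: joints at [-1.103, 0.241, 0.005, 1.335, 0, 1.571], TCP at [0.225, -0.446, 0.248] pointing down, gripper open.
Joint ranges: [-2.72, 2.72], [-1.05, 1.87], [-1.09, 1.28], [-1.99, 2.15], [-1.42, 1.44], [-3.14, 3.14]. Speed limits (rad/s): [2.79, 2.79, 3.14, 3.14, 3.14, 3.14].

INTERFACE

Orientations are given as a unit quaternion [x, y, z, w].
In Python, from workcell import telemetry, cams, workorder gives the robot as it stands. The module is installed in compiled form; this text tells all that it offers.
- The arm moves only by the tool apply_moves, never from a script. Its argument "moves" is a list that holds one entry, the list of rows, each a list of 4 numbers: the shift along the tool's x, y, z in mm, then the turn about the tool's z in degrees. A call has exactly 10 rows; each row shifts and turns the pose as measured when the row begins, along the tool's axes as they then stand; what a row does not reach is not made up. A row lasts 1/10 s, in which the tool goes at most 50 mm and 8.59 degrees, less where a joint would pass 70% of its speed; a pose out of reach is approached as far as the arm can. A call with a gripper value outside its range is refused whole. "hand" is the gripper's target within -1 to 1 (fully open at 1, half-way at 0, shut at -1), set as the call begins (left out, the last holds). The fingers move at their own pace and stop on an object; the grip force is fixed at half the most. Time passes only in rows, so rows that do not move let the fingers close, or fill a call up. It gives the time, the measured TCP pose, the force and the opening at its end, in the units of the state.
- telemetry.get_obs(): the state, without advancing time (a new reading comes with each control period).
- cams.camera(name): name is "scene" or "top"; returns a dict with "color" (480x640x3 uint8, red, green, blue), "fovy" (degrees; the focal length in pixels is half the picture's height over the tangent of half this angle, whatever the lens; pixels are square), "cx", "cy" (the principal point, pixels), "camera_from_world" (4x4, takes a point from world to camera coordinates). Camera axes: x right, y down, z forward; pixel columns grow to the right and rows downward; lengths in m; the calibration is good to about 2 mm. A picture is of the moment at which its call begins. There is no depth.
- workorder.job_done(): hands the job in, once; it reports no verdict.
The state is a dict: "clock": time; "joint_pos": joint angles; "joint_vel": joint speeds; "tau": joint torques, N m; "eef_pos": TCP position; "tool_rot": TCP orientation; "ft_force": force on the tool from outside, world axes, zero at the start; "ft_torque": the same for the moment, N m; "grip_width": finger opening in m.
Only numpy, scipy, OpenCV 4.12 (cv2) and the standard library are available. Lean on these libraries where they do the work, as an engineer would, in place of code of your own. Each camera call takes 0.05 s, during which the arm holds its last target. There are 200 camera calls.

TASK

The roll of tape on the post keeps the lid of the aluminium dressing case shut: slide it up off the post and set it down flat in the shallow square steel tray, without dropping it, and let go of it. Then raise the case's lid by its bar and hold it open at 50 degrees from its shut position so that the artist can reach in; the lid falls shut by itself, so finish while still holding it there. Leave the other things on the table where they stand.

Things in the scene. Friction and masses are not known exactly. Their poses are not given: they have to be found in the camera images.
- case: aluminium dressing case, fixed, 170 (its x) x 260 (its y) mm, 95 mm high with the lid shut. Origin: centre of the box's underside, on the table; x points from the front (robot side) to the hinge at the back, z up. A ledge 12 mm thick continues the base 70 mm forward of the box and carries a fixed upright post at x = -101, y = -70 mm
- post_tip (a point): tip of the post, 147 mm above the table: a tapered steel pin of 16 mm diameter, rising 52 mm above a block-shaped shoulder 32 x 36 mm whose top, where the roll rests, is at 95 mm, level with the top of the shut lid
- lid (a joint): angle of the case's lid in rad: 0 shut, growing as the front edge rises; 50 degrees = 0.873; stop at 1.45. A 10 mm plate of about 0.35 kg, hinged along the back of the box; it falls shut by its own weight from every angle. While the roll is on the post it overlaps the lid's front edge by 12 mm and blocks it
- lid_hinge (a point): middle of the lid's hinge line, at x = 85, y = 0, z = 90 mm of the case; the hinge line runs along the case's y
- lid_bar (a point): middle of the lid's round steel grip bar, 10 mm diameter, 90 mm long, parallel to the hinge, 215 mm from the hinge line, 45 mm in front of the lid's front edge, on a rod at each end, in the lid's mid-plane; 70 mm free below. Lid shut: x = -130, y = 70, z = 90 mm of the case. Moves with the lid; may turn between the fingers. Its axes are the lid's
- roll: roll of white tape with a blue upper flange, 56 mm outside diameter, 40 mm high, 22 mm bore, about 70 g. Origin: centre of its underside on the bore's axis, z along the bore. It sits loosely over the pin, which sticks out 12 mm above it; underside 95 mm above the table
- tray: shallow open square steel tray, 130 x 130 mm outside, walls 4 mm thick and 14 mm high, floor 4 mm thick, fixed, to the left or right of the case. Origin: centre of its underside on the table
- tub: bystander: large white tub with lid, 100 mm diameter, 100 mm high, on the side of the case where the tray is not; origin under its centre
- dye_a: bystander: red squeeze bottle with pointed nozzle, 50 mm diameter, 165 mm high; origin under its centre
- dye_b: bystander: a second red squeeze bottle like dye_a
- pan: bystander: small dark tin, 50 mm diameter, 15 mm high, standing loose on the case's ledge between the post and the lid's bar; origin under its centre
- spare: bystander: wider, flatter spare roll lying on the table, 80 mm diameter, 25 mm high; origin under its centre, at the back
- jar: bystander: brown jar with black cap, 70 mm diameter, 90 mm high, at the back; origin under its centre
Mind the look-alikes: they are no part of the job. Of the things that look like the tray, take the one that is farthest to the robot's left at the start.

How it is judged:
On the way, in this order (a step that is already met when the one before it is completed fails the run):
1. the roll is slid up off the post, its underside above the tip (z of roll in the frame of post_tip above 0.001 m and value of joint lid below 0.1 rad), for 0.05 s.
2. the roll lies flat in the tray, released, the lid still shut (horizontal distance between roll and tray below 0.048 m and z of roll in the frame of tray below 0.009 m and angle between roll's own z axis and vertical below 0.15 rad and linear speed of roll below 0.03 m/s and contact force between roll and the fingers below 0.1 N and value of joint lid below 0.1 rad), for 0.2 s.
At the end, for the whole second after the job is handed in: The lid is held still by the fingers (contact over 0.4 N) at 50 degrees, 6 degrees either way, and nothing else carries it; the roll lies flat and at rest on the floor of the tray, inside its walls, released (value of joint lid between 0.768 and 0.978 rad and velocity of joint lid between -0.05 and 0.05 rad/s and contact force between case and the fingers above 0.4 N and contact force between case and roll below 0.1 N and horizontal distance between roll and tray below 0.048 m and z of roll in the frame of tray below 0.009 m and angle between roll's own z axis and vertical below 0.15 rad and linear speed of roll below 0.03 m/s and contact force between roll and the fingers below 0.1 N); the arm keeps its last pose, push and grip.
It fails at once if the roll is dropped: it moves faster than 0.7 m/s while not held (linear speed of roll above 0.7 m/s and contact force between roll and the fingers below 0.05 N).
It fails at once if a bystander is moved more than 40 mm or tipped over (distance of any of tub, dye_a, dye_b, pan, spare, jar from where it was at the start of the episode above 0.04 m or angle between any of tub, dye_a, dye_b, jar's own z axis and vertical above 0.8 rad).
It also fails if it takes over 51 s, if anything falls off the work surface, if the arm or the gripper's body presses on something with over 40 N, if the wrist force passes 120 N, or if a joint passes its speed limit or range.

## Working session

There is one attempt and no reset: what is moved stays moved. The work goes in short steps, Python scripts to look and compute and a tool call to move; the robot and the scene stay as the last step left them, time stands still between calls to the robot, and variables do not carry over. Pictures are saved under pics/ and viewed, about 8 in all and at most 12, crops included, and the job is handed in when it is done.

Besides the shell and the picture viewer there is one more tool, called as name([rows], argument=value, ...), one row to a line, values as JSON. apply_moves: Moves the arm, as the interface text tells. Its arguments: {"type":"object","properties":{"moves":{"type":"array"},"hand":{"type":"number"}},"required":["moves"]}

```bash
mkdir -p pics
cat > h.py <<'E'
import numpy as np, cv2
from workcell import telemetry, cams, workorder
def snap(n,f):
    c=cams.camera(n); cv2.imwrite(f,c['color'][:,:,::-1]); np.save(n+'.npy',np.r_[c['fovy'],c['cx'],c['cy'],np.array(c['camera_from_world']).ravel()]); return c
def cal(n):
    a=np.load(n+'.npy'); return 240/np.tan(np.radians(a[0]/2)),a[1],a[2],a[3:].reshape(4,4)
def proj(n,p):
    f,cx,cy,T=cal(n); q=T@np.r_[p,1]; return np.array([cx+f*q[0]/q[2],cy+f*q[1]/q[2]])
def ray(n,u,v,z):
    f,cx,cy,T=cal(n); R=T[:3,:3]; o=-R.T@T[:3,3]; d=R.T@np.array([(u-cx)/f,(v-cy)/f,1]); return o+d*(z-o[2])/d[2]
E
python3 - <<'E'
from h import *
for n in('scene','top'):
    c=snap(n,f'pics/{n}0.png'); f,cx,cy,T=cal(n); print(n,f,cx,cy,-T[:3,:3].T@T[:3,3]); print(T.round(3))
print(telemetry.get_obs())
E
```

```text
scene 483.36685364957725 317.9214838485362 239.9526580967332 [ 1.17051264 -0.21134942  0.97758957]
[[ 0.275  0.961  0.002 -0.121]
 [ 0.736 -0.209 -0.644 -0.276]
 [-0.619  0.179 -0.765  1.51 ]
 [ 0.     0.     0.     1.   ]]
top 615.7777467974204 316.00828181176576 241.2902950228288 [ 0.32785021 -0.02193236  1.48398852]
[[-0.02  -1.     0.007 -0.025]
 [-0.993  0.019 -0.115  0.496]
 [ 0.115 -0.009 -0.993  1.436]
 [ 0.     0.     0.     1.   ]]
{'clock': 0.1, 'joint_pos': array([-1.10298012e+00,  2.41379843e-01,  3.86624509e-03,  1.33523280e+00,
       -1.12420024e-05,  1.57080233e+00]), 'joint_vel': array([-0.0008938 , -0.00166347,  0.00240991,  0.00088457, -0.00258627,
       -0.00045037]), 'tau': array([ 1.34296020e-03, -3.73139834e+01,  2.53009093e+01,  1.08570713e-02,
        7.37479445e-05,  2.23522210e-05]), 'eef_pos': array([ 0.22522149, -0.44579462,  0.24748368]), 'tool_rot': array([ 8.51742766e-01, -5.23959263e-01, -8.33426367e-04, -5.06085454e-04]), 'ft_force': array([-0.5190202 , -0.12798192, -0.53633847]), 'ft_torque': array([-0.02404702, -0.04019905,  0.03931052]), 'grip_width': 0.08536787303584063}
```

View pics/scene0.png

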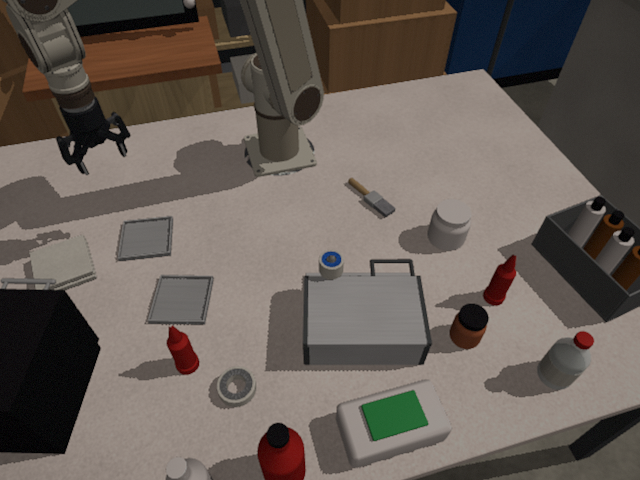

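View pics/top0.png

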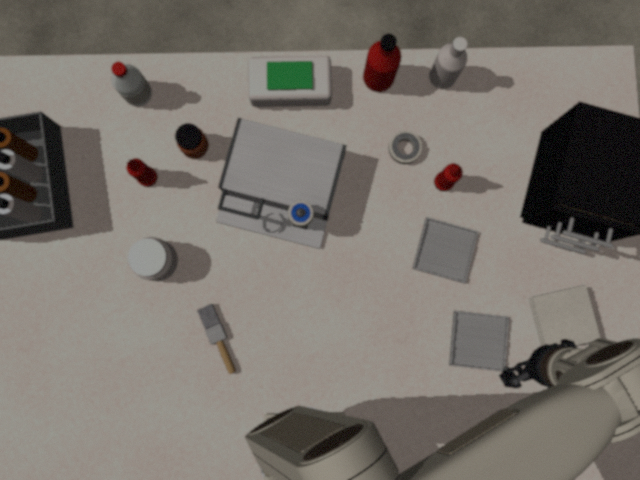

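The scene picture shows the case with the blue-flanged roll at (331,262), and two trays at (180,300) and (146,238). The top picture shows the roll at (301,213), the lid bar around (241,206) and the pan at (273,222).

Candidates for the tray, in top-picture pixels, are (447,250) and (480,340). The first has the greater y, so it is farther to the robot's left. Candidates for the roll are (301,213), on the post, and the flat spare at (405,148).

Run:
```python
from h import *
t=cv2.imread('pics/top0.png'); s=cv2.imread('pics/scene0.png')
a=cv2.resize(t[105:285,200:500],None,fx=2.66,fy=2.66,interpolation=cv2.INTER_CUBIC)
cv2.imwrite('pics/c1.png',a)
b=cv2.resize(s[235:375,290:440],None,fx=4,fy=4,interpolation=cv2.INTER_CUBIC)
cv2.imwrite('pics/c2.png',b)
```

```text
(no output)
```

View pics/c1.png

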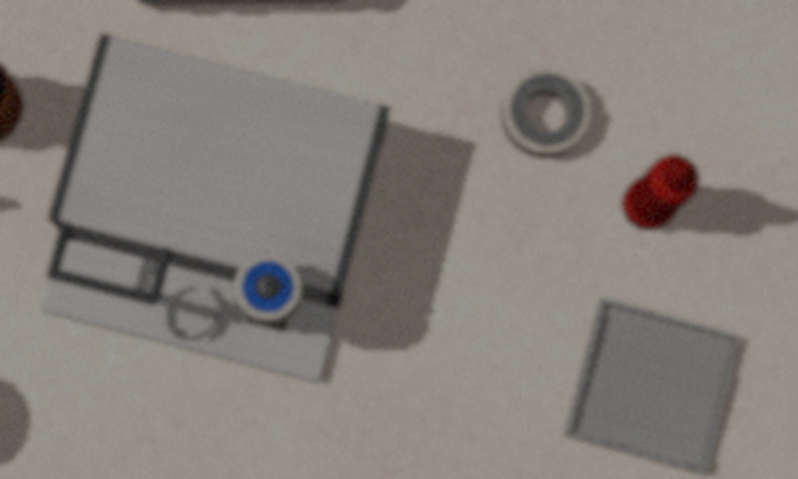

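View pics/c2.png

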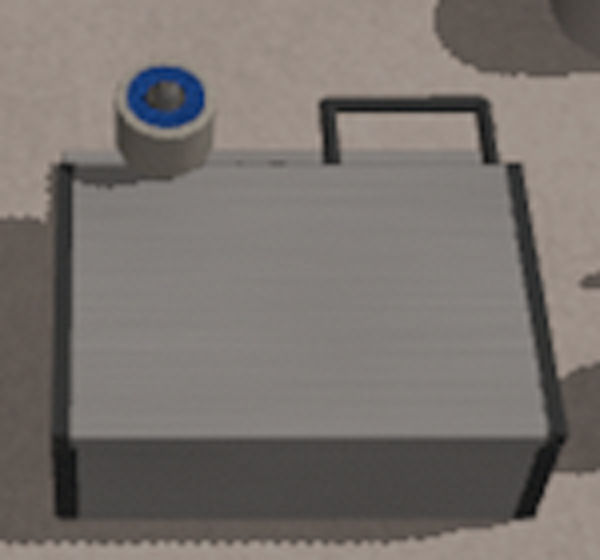

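Run:
```python
from h import *
from scipy.optimize import least_squares
A=lambda u,v:((u+.5)/2.66+199.5,(v+.5)/2.66+104.5)
B=lambda u,v:((u+.5)/4+289.5,(v+.5)/4+234.5)
W={'bl':(.085,.13,.095),'br':(.085,-.13,.095),'fr':(-.085,-.13,.095),'fl':(-.085,.13,.095),'roll':(-.101,-.07,.135),'b1':(-.13,.115,.09),'b2':(-.13,.025,.09)}
O=[('top','bl',A(103,36)),('top','br',A(386,106)),('top','fr',A(338,302)),('top','fl',A(53,222)),('top','roll',A(267,287)),('top','b1',A(52,275)),('top','b2',A(158,298)),
('scene','bl',B(565,438)),('scene','br',B(53,438)),('scene','fr',B(55,163)),('scene','fl',B(520,164)),('scene','roll',B(164,96)),('scene','b1',B(488,103)),('scene','b2',B(323,103))]
def w(p,q):
    c,s=np.cos(p[2]),np.sin(p[2]); return np.array([p[0]+c*q[0]-s*q[1],p[1]+s*q[0]+c*q[1],q[2]])
F=lambda p:np.concatenate([proj(n,w(p,W[k]))-uv for n,k,uv in O])
r=least_squares(F,[.5,.1,-.2],loss='soft_l1'); p=r.x
print('case',p,np.degrees(p[2])); 
for (n,k,_),e in zip(O,F(p).reshape(-1,2)): print(n,k,e.round(1))
for k in('roll',): print(k,w(p,W[k]),[ray(n,*uv,.135).round(4) for n,kk,uv in O if kk==k])
print('post',w(p,(-.101,-.07,0)),'bar',w(p,(-.13,.07,.09)))
T=np.array([ray('top',*A(*q),.014) for q in((605,300),(746,341),(714,473),(567,435))])
print('tray',T.mean(0),T.round(4)); print(np.linalg.norm(T-np.roll(T,-1,0),axis=1))
print('tray scene',np.array([ray('scene',*q,.014) for q in((159,277),(213,277),(206,323),(147,321))]).mean(0), 'pan',ray('top',*A(196,312),.027))
from scipy.spatial.transform import Rotation as R
print(R.from_quat(telemetry.get_obs()['tool_rot']).as_matrix().round(3))
```

```text
case [ 0.66458694  0.03850955 -0.27345836] -15.668009893239818
top bl [-0.2 -1. ]
top br [1.9 0.3]
top fr [ 1.7 -3.1]
top fl [-1.  -1.3]
top roll [ 0.8 -0.1]
top b1 [ 0.7 -0.5]
top b2 [-1.2  0.7]
scene bl [ 0.4 -1.2]
scene br [-0.  -0.8]
scene fr [ 0.6 -0.3]
scene fl [-0.2 -0.9]
scene roll [ 0.3 -0.2]
scene b1 [-1.7 -0.1]
scene b2 [0.8 0. ]
roll [ 0.54843543 -0.00161308  0.135     ] [array([5.482e-01, 3.000e-04, 1.350e-01]), array([ 0.5487, -0.0023,  0.135 ])]
post [ 0.54843543 -0.00161308  0.        ] bar [0.5583218  0.14101671 0.09      ]
tray [ 0.47004117 -0.34924419  0.014     ] [[ 0.5503 -0.3045  0.014 ]
 [ 0.5103 -0.431   0.014 ]
 [ 0.3914 -0.3962  0.014 ]
 [ 0.4281 -0.2653  0.014 ]]
[0.13258444 0.12385821 0.13587194 0.12825574]
tray scene [ 0.47771034 -0.34626709  0.014     ] pan [0.54428292 0.06618975 0.027     ]
[[ 0.451 -0.893 -0.001]
 [-0.893 -0.451  0.002]
 [-0.002  0.    -1.   ]]
```

Both cameras agree on the roll at (0.5485, -0.0015) and the tray at about (0.474, -0.348), with a measured side of about 130 mm. The bar is at (0.558, 0.141) and the case yaw is -15.7°. I'll set the jaws along the case's x, which suits the roll, the tray and the bar.

apply_moves([
  [[0, 0, 0, -8], [0, 0, 0, -8], [0, 0, 0, -8], [0, 0, 0, -8], [0, 0, 0, -8], [0, 0, 0, -8], [0, 0, 0, 0], [0, 0, 0, 0], [0, 0, 0, 0], [0, 0, 0, 0]],
], hand=1)

```text
clock: 1.1
eef_pos: [0.2238, -0.4431, 0.2429]
tool_rot: [0.993, -0.119, -0.004, -0.005]
ft_force: [-0.7, -0.6, 0.1]
grip_width: 0.0857
```

```bash
cat > go.py <<'E'
# remaining move in tool axes to a world target: python3 go.py x y z
import sys
from h import *
from scipy.spatial.transform import Rotation as R
o=telemetry.get_obs(); M=R.from_quat(o['tool_rot']).as_matrix(); t=np.array(sys.argv[1:4],float)
print('yaw',np.degrees(np.arctan2(M[1,0],M[0,0])).round(2),'pos',o['eef_pos'].round(4),'tool mm',(M.T@(t-o['eef_pos'])*1000).round(1),'F',o['ft_force'].round(1),'w',o['grip_width'].round(4),'t',o['clock'])
E
python3 go.py .5485 -.0015 .21
```

```text
Traceback (most recent call last):
  File "go.py", line 6, in <module>
    print('yaw',np.degrees(np.arctan2(M[1,0],M[0,0])).round(2),'pos',o['eef_pos'].round(4),'tool mm',(M.T@(t-o['eef_pos'])*1000).round(1),'F',o['ft_force'].round(1),'w',o['grip_width'].round(4),'t',o['clock'])
                                                                                                                                                                         ^^^^^^^^^^^^^^^^^^^^^
AttributeError: 'float' object has no attribute 'round'
```

apply_moves([
  [[18, -42, 0, 2], [18, -42, 0, 0], [18, -42, 0, 0], [18, -42, 0, 0], [18, -42, 0, 0], [18, -42, 0, 0], [18, -42, 0, 0], [18, -42, 0, 0], [18, -42, 0, 0], [18, -42, 0, 0]],
])

```text
clock: 2.1
eef_pos: [0.5213, -0.0825, 0.2457]
tool_rot: [0.989, -0.15, -0.001, -0.003]
ft_force: [1.7, -0.7, 0.4]
grip_width: 0.0856
```

```bash
sed -i "s/o\['grip_width'\].round(4)/round(o['grip_width'],4)/" go.py
python3 go.py .5485 -.0015 .185
```

```text
yaw -17.23 pos [ 0.5213 -0.0825  0.2457] tool mm [  2.2 -85.1  61.2] F [ 1.7 -0.7  0.4] w 0.0856 t 2.1
```

apply_moves([
  [[0, -20, 0, -1], [0, -20, 0, 0], [0, -20, 10, 0], [0, -20, 10, 0], [0, 0, 20, 0], [0, 0, 20, 0], [0, 0, 0, 0], [0, 0, 0, 0], [0, 0, 0, 0], [0, 0, 0, 0]],
])

```text
clock: 3.1
eef_pos: [0.5506, 0.0051, 0.1863]
tool_rot: [0.99, -0.139, 0.002, -0.004]
ft_force: [0.2, -0.2, -0.1]
grip_width: 0.0852
```

```bash
python3 go.py .5485 -.0015 .125
python3 - <<'E'
from h import *
c=snap('top','pics/t1.png'); d=snap('scene','pics/s1.png')
a=cv2.imread('pics/t1.png')[140:290,220:370]; b=cv2.imread('pics/s1.png')[170:320,260:410]
cv2.imwrite('pics/p1.png',cv2.resize(np.hstack([a,b]),None,fx=2.66,fy=2.66,interpolation=cv2.INTER_CUBIC))
E
```

```text
yaw -16.02 pos [0.5506 0.0051 0.1863] tool mm [-0.4  7.4 61.3] F [ 0.2 -0.2 -0.1] w 0.0852 t 3.1
```

View pics/p1.png

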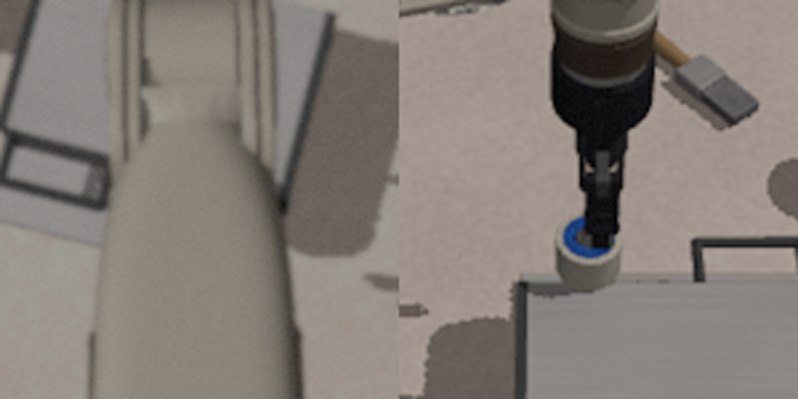

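The gripper stands about 7 mm to the +y side of the roll, which matches the readout. I'll correct that and go down.

apply_moves([
  [[0, 7, 0, 0], [0, 0, 10, 0], [0, 0, 12, 0], [0, 0, 12, 0], [0, 0, 12, 0], [0, 0, 10, 0], [0, 0, 4, 0], [0, 0, 0, 0], [0, 0, 0, 0], [0, 0, 0, 0]],
])

```text
clock: 4.2
eef_pos: [0.5481, -0.0027, 0.1207]
tool_rot: [0.99, -0.14, 0.002, -0.004]
ft_force: [-0.2, 0.1, 0.6]
grip_width: 0.0856
```

```bash
python3 go.py .5485 -.0015 .125
```

```text
yaw -16.12 pos [ 0.5481 -0.0027  0.1207] tool mm [ 0.1 -1.3 -4.3] F [-0.2  0.1  0.6] w 0.0856 t 4.2
```

apply_moves([
  [[0, -1, -4, 0], [0, 0, 0, 0], [0, 0, 0, 0], [0, 0, 0, 0], [0, 0, 0, 0], [0, 0, 0, 0], [0, 0, 0, 0], [0, 0, 0, 0], [0, 0, 0, 0], [0, 0, 0, 0]],
], hand=-1)

```text
clock: 5.2
eef_pos: [0.5495, -0.0016, 0.1269]
tool_rot: [0.99, -0.14, 0.003, -0.004]
ft_force: [0.3, 0.3, -0.7]
grip_width: 0.0548
```

```bash
python3 go.py .5485 -.0015 .125
```

```text
yaw -16.11 pos [ 0.5495 -0.0016  0.1269] tool mm [-1.   0.2  1.9] F [ 0.3  0.3 -0.7] w 0.0548 t 5.2
```

apply_moves([
  [[0, 0, -6, 0], [0, 0, -8, 0], [0, 0, -10, 0], [0, 0, -12, 0], [0, 0, -12, 0], [0, 0, -12, 0], [0, 0, -12, 0], [0, 0, -10, 0], [0, 0, -5, 0], [0, 0, 0, 0]],
])

```text
clock: 6.2
eef_pos: [0.5501, -0.0023, 0.2249]
tool_rot: [0.99, -0.14, 0.007, -0.005]
ft_force: [-0.3, 0.3, -0.5]
grip_width: 0.0548
```

```bash
python3 go.py .475 -.348 .21
python3 - <<'E'
from h import *
d=snap('scene','pics/s2.png'); cv2.imwrite('pics/p2.png',cv2.resize(cv2.imread('pics/s2.png')[120:330,110:410],None,fx=2,fy=2))
E
```

```text
yaw -16.12 pos [ 0.5501 -0.0023  0.2249] tool mm [ 23.6 353.1  11.2] F [-0.3  0.3 -0.5] w 0.0548 t 6.2
```

View pics/p2.png

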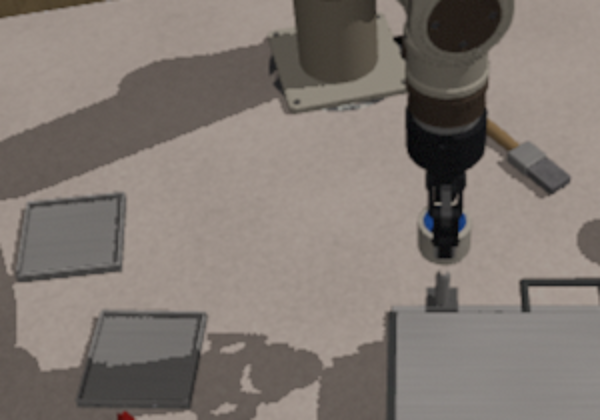

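The roll is off the post and held, with the bare post at (443,295) in the crop. The chosen tray has corners at crop (100,312), (207,313), (190,407) and (79,405). Next I carry the roll over.

apply_moves([
  [[1, 15, 0, 0], [2, 30, 0, 0], [3, 40, 0, 0], [3, 45, 0, 0], [3, 45, 0, 0], [3, 45, 0, 0], [3, 45, 0, 0], [3, 40, 0, 0], [2, 25, 0, 0], [0, 10, 0, 0]],
])

```text
clock: 7.25
eef_pos: [0.4683, -0.3515, 0.2125]
tool_rot: [0.99, -0.139, -0.001, -0.005]
ft_force: [0.0, 0.1, -1.0]
grip_width: 0.0547
```

```bash
python3 - <<'E'
from h import *
T=np.array([ray('scene',u/2+110,v/2+120,.014) for u,v in((100,312),(207,313),(190,407),(79,405))])
print(T.mean(0),np.linalg.norm(T-np.roll(T,-1,0),axis=1))
from scipy.optimize import least_squares
def F(p,T):
    c,s=np.cos(p[2]),np.sin(p[2]); q=np.array([(-.065,-.065),(-.065,.065),(.065,.065),(.065,-.065)]); w=q@np.array([[c,s],[-s,c]])+p[:2]
    return (w-T[:,:2]).ravel()
print(least_squares(F,[.47,-.35,-.2],args=(T,)).x)
E
python3 go.py .475 -.348 .10
```

```text
[ 0.47837878 -0.34455482  0.014     ] [0.13117976 0.1312988  0.12665707 0.13020177]
[ 0.47837878 -0.34455482 -0.28108265]
yaw -15.95 pos [ 0.4683 -0.3515  0.2125] tool mm [  5.8  -4.1 112.5] F [ 0.   0.1 -1. ] w 0.0547 t 7.25
```

apply_moves([
  [[3, -2, 5, 0], [3, -2, 15, 0], [0, 0, 22, 0], [0, 0, 25, 0], [0, 0, 25, 0], [0, 0, 25, 0], [0, 0, 18, 0], [0, 0, 8, 0], [0, 0, 0, 0], [0, 0, 0, 0]],
])

```text
clock: 8.25
eef_pos: [0.4766, -0.3349, 0.0607]
tool_rot: [0.991, -0.133, -0.003, -0.009]
ft_force: [0.5, 0.2, -0.1]
grip_width: 0.0547
```

```bash
python3 go.py .475 -.347 .036
```

```text
yaw -15.27 pos [ 0.4766 -0.3349  0.0607] tool mm [ 1.8 12.5 24.5] F [ 0.5  0.2 -0.1] w 0.0547 t 8.25
```

apply_moves([
  [[1, 6, 0, 0], [0, 6, 0, 0], [0, 0, 4, 0], [0, 0, 4, 0], [0, 0, 4, 0], [0, 0, 4, 0], [0, 0, 3, 0], [0, 0, 2, 0], [0, 0, 0, 0], [0, 0, 0, 0]],
])

```text
clock: 9.25
eef_pos: [0.4762, -0.349, 0.0412]
tool_rot: [0.991, -0.133, -0.0, -0.008]
ft_force: [-0.0, -0.0, -0.1]
grip_width: 0.0546
```

```bash
python3 go.py .475 -.347 .036
```

```text
yaw -15.29 pos [ 0.4762 -0.349   0.0412] tool mm [-1.7 -1.5  5.3] F [-0.  -0.  -0.1] w 0.0546 t 9.25
```

apply_moves([
  [[-1, -1, 1, 0], [0, 0, 1, 0], [0, 0, 1, 0], [0, 0, 1, 0], [0, 0, 1, 0], [0, 0, 1, 0], [0, 0, 1, 0], [0, 0, 0, 0], [0, 0, 0, 0], [0, 0, 0, 0]],
])

```text
clock: 10.25
eef_pos: [0.4762, -0.3479, 0.0361]
tool_rot: [0.991, -0.133, 0.001, -0.007]
ft_force: [-0.1, -0.0, -0.6]
grip_width: 0.0548
```

```bash
python3 go.py .475 -.347 .036
```

```text
yaw -15.28 pos [ 0.4762 -0.3479  0.0361] tool mm [-1.4 -0.5  0.2] F [-0.1 -0.  -0.6] w 0.0548 t 10.25
```

apply_moves([
  [[0, 0, 1, 0], [0, 0, 1, 0], [0, 0, 1, 0], [0, 0, 1, 0], [0, 0, 0, 0], [0, 0, 0, 0], [0, 0, 0, 0], [0, 0, 0, 0], [0, 0, 0, 0], [0, 0, 0, 0]],
])

```text
clock: 11.25
eef_pos: [0.4764, -0.3478, 0.0358]
tool_rot: [0.991, -0.133, 0.002, -0.007]
ft_force: [0.2, 1.1, 1.2]
grip_width: 0.0545
```

```bash
python3 go.py .475 -.347 .036
```

```text
yaw -15.28 pos [ 0.4764 -0.3478  0.0358] tool mm [-1.6 -0.4 -0.2] F [0.2 1.1 1.2] w 0.0545 t 11.25
```

The roll has touched the tray floor: the arm stopped at z = 0.0358 with a slight upward force. I'll release it.

apply_moves([
  [[0, 0, 0, 0], [0, 0, 0, 0], [0, 0, 0, 0], [0, 0, 0, 0], [0, 0, 0, 0], [0, 0, 0, 0], [0, 0, 0, 0], [0, 0, 0, 0], [0, 0, 0, 0], [0, 0, 0, 0]],
], hand=0.8)

```text
clock: 12.25
eef_pos: [0.4763, -0.3478, 0.0349]
tool_rot: [0.991, -0.133, 0.001, -0.007]
ft_force: [0.3, -0.4, 1.1]
grip_width: 0.0769
```

apply_moves([
  [[0, 0, -3, 0], [0, 0, -6, 0], [0, 0, -10, 0], [0, 0, -15, 0], [0, 0, -20, 0], [0, 0, -25, 0], [0, 0, -25, 0], [0, 0, -25, 0], [0, 0, -15, 0], [0, 0, -5, 0]],
])

```text
clock: 13.25
eef_pos: [0.4755, -0.3499, 0.1959]
tool_rot: [0.991, -0.133, 0.003, -0.006]
ft_force: [1.4, -0.1, -0.3]
grip_width: 0.0773
```

```bash
python3 go.py .5585 .141 .21
python3 - <<'E'
from h import *
d=snap('scene','pics/s3.png'); cv2.imwrite('pics/p3.png',cv2.resize(cv2.imread('pics/s3.png')[170:370,100:440],None,fx=2,fy=2))
E
```

```text
yaw -15.29 pos [ 0.4755 -0.3499  0.1959] tool mm [ -49.2 -495.5   -7.8] F [ 1.4 -0.1 -0.3] w 0.0773 t 13.25
```

View pics/p3.png

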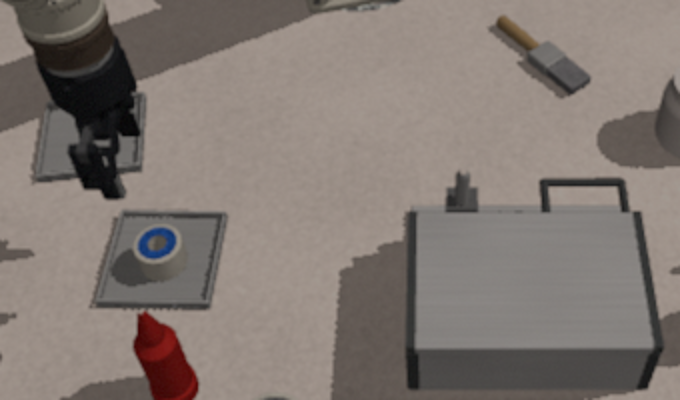

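The roll stands flat in the tray near its centre, at crop (158,255). Next I go to the bar with a narrower opening.

apply_moves([
  [[-3, -20, -8, 0], [-4, -40, 0, 0], [-5, -49, 0, 0], [-5, -49, 0, 0], [-5, -49, 0, 0], [-5, -49, 0, 0], [-5, -49, 0, 0], [-5, -45, 0, 0], [-5, -45, 0, 0], [-4, -40, 0, 0]],
], hand=0)

```text
clock: 14.3
eef_pos: [0.5413, 0.0947, 0.2058]
tool_rot: [0.991, -0.137, -0.002, -0.007]
ft_force: [0.1, -0.4, -0.6]
grip_width: 0.0425
```

```bash
python3 go.py .5585 .141 .18
```

```text
yaw -15.74 pos [0.5413 0.0947 0.2058] tool mm [  4.2 -48.9  26.4] F [ 0.1 -0.4 -0.6] w 0.0425 t 14.3
```

apply_moves([
  [[2, -20, 0, 0], [2, -15, 5, 0], [0, -8, 10, 0], [0, 0, 10, 0], [0, 0, 0, 0], [0, 0, 0, 0], [0, 0, 0, 0], [0, 0, 0, 0], [0, 0, 0, 0], [0, 0, 0, 0]],
])

```text
clock: 15.3
eef_pos: [0.5523, 0.1399, 0.1763]
tool_rot: [0.991, -0.135, -0.006, -0.006]
ft_force: [0.8, -0.3, -0.2]
grip_width: 0.0427
```

```bash
python3 go.py .5585 .141 .088
python3 - <<'E'
from h import *
d=snap('scene','pics/s4.png'); c=snap('top','pics/t4.png')
s=cv2.imread('pics/s4.png')[210:310,300:440]; a=cv2.imread('pics/t4.png')[150:250,190:330]
cv2.imwrite('pics/p4.png',cv2.resize(np.hstack([s,a]),None,fx=2.8,fy=2.8,interpolation=cv2.INTER_CUBIC))
for P in((.5585,.141,.09),): print(proj('scene',P))
E
```

```text
yaw -15.54 pos [0.5523 0.1399 0.1763] tool mm [ 6.9 -1.9 88.2] F [ 0.8 -0.3 -0.2] w 0.0427 t 15.3
[390.56280147 260.4206115 ]
```

View pics/p4.png

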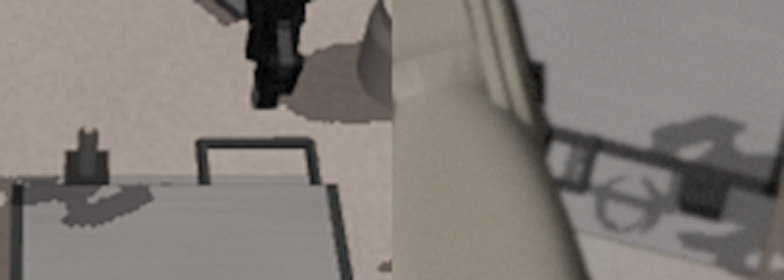

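The bar runs along crop row 143, columns 198 to 316, which is within about 1 px of the model. I'll centre on it and go down.

apply_moves([
  [[4, -1, 0, 0], [3, -1, 5, 0], [0, 0, 12, 0], [0, 0, 12, 0], [0, 0, 5, 0], [0, 0, 0, 0], [0, 0, 0, 0], [0, 0, 0, 0], [0, 0, 0, 0], [0, 0, 0, 0]],
])

```text
clock: 16.4
eef_pos: [0.5594, 0.1409, 0.1383]
tool_rot: [0.991, -0.135, -0.007, -0.006]
ft_force: [-0.3, -0.2, 0.1]
grip_width: 0.0428
```

```bash
python3 go.py .5585 .141 .087
```

```text
yaw -15.49 pos [0.5594 0.1409 0.1383] tool mm [-0.1  0.6 51.3] F [-0.3 -0.2  0.1] w 0.0428 t 16.4
```

apply_moves([
  [[0, 0, 6, 0], [0, 0, 8, 0], [0, 0, 8, 0], [0, 0, 8, 0], [0, 0, 8, 0], [0, 0, 6, 0], [0, 0, 3, 0], [0, 0, 0, 0], [0, 0, 0, 0], [0, 0, 0, 0]],
])

```text
clock: 17.4
eef_pos: [0.5585, 0.1415, 0.0867]
tool_rot: [0.991, -0.135, -0.007, -0.006]
ft_force: [-0.5, -0.8, -0.6]
grip_width: 0.0426
```

```bash
python3 go.py .5585 .141 .087
```

```text
yaw -15.5 pos [0.5585 0.1415 0.0867] tool mm [ 0.1  0.5 -0.3] F [-0.5 -0.8 -0.6] w 0.0426 t 17.4
```

apply_moves([
  [[0, 0, 0, 0], [0, 0, 0, 0], [0, 0, 0, 0], [0, 0, 0, 0], [0, 0, 0, 0], [0, 0, 0, 0], [0, 0, 0, 0], [0, 0, 0, 0], [0, 0, 0, 0], [0, 0, 0, 0]],
], hand=-1)

```text
clock: 18.4
eef_pos: [0.5595, 0.1415, 0.0877]
tool_rot: [0.991, -0.135, -0.006, -0.006]
ft_force: [0.3, 0.4, -1.6]
grip_width: 0.008
```

```bash
python3 go.py .5585 .141 .087
```

```text
yaw -15.51 pos [0.5595 0.1415 0.0877] tool mm [-0.8  0.8  0.7] F [ 0.3  0.4 -1.6] w 0.008 t 18.4
```

The bar is gripped (8 mm reading). I'll raise it along the arc.

apply_moves([
  [[0, 0, -4, 0], [0, 0, -7, 0], [0.5, 0, -7.5, 0], [0.5, 0, -7.5, 0], [1, 0, -7.5, 0], [1, 0, -7.5, 0], [1.5, 0, -7.5, 0], [1.5, 0, -7.5, 0], [2, 0, -7, 0], [1, 0, -4, 0]],
])

```text
clock: 19.4
eef_pos: [0.571, 0.1382, 0.1601]
tool_rot: [0.991, -0.135, -0.005, -0.007]
ft_force: [4.2, -0.7, -5.4]
grip_width: 0.0079
```

```bash
cat > arc.py <<'E'
from h import *
o=telemetry.get_obs(); c=np.array([.66459,.03851]); a=-.2735
d=o['eef_pos']-np.array([.5595,.1415,.0877]); x=(d[0]*np.cos(a)+d[1]*np.sin(a))*1e3; z=d[2]*1e3; y=(-d[0]*np.sin(a)+d[1]*np.cos(a))*1e3
print('x,y,z',x,y,z,'angle',np.degrees(np.arctan2(z,215-x)),'r',np.hypot(z,215-x),'F',o['ft_force'],'w',o['grip_width'],o['clock'])
E
python3 arc.py
```

```text
x,y,z 11.968244654954608 -0.05319274663536603 72.37778293290376 angle 19.620390417566423 r 215.54683282473184 F [ 4.20038624 -0.69151961 -5.41600194] w 0.007949050581393832 19.4
```

apply_moves([
  [[2, 0, -5, 0], [3, 0, -7, 0], [3, 0, -7, 0], [3.5, 0, -6.5, 0], [3.5, 0, -6.5, 0], [4, 0, -6.5, 0], [4, 0, -6, 0], [4.5, 0, -6, 0], [3, 0, -4, 0], [1.5, 0, -2, 0]],
])

```text
clock: 20.4
eef_pos: [0.6014, 0.1296, 0.2203]
tool_rot: [0.991, -0.134, -0.009, -0.007]
ft_force: [-0.6, 1.2, -2.6]
grip_width: 0.0075
```

```bash
python3 arc.py
```

```text
x,y,z 43.5438693353041 -0.13018533254308476 132.58514348235627 angle 37.714387562899034 r 216.7395326532432 F [-0.60822142  1.22082831 -2.56753427] w 0.007538455890751698 20.4
```

apply_moves([
  [[3, 0, -3.5, 0], [4.5, 0, -5, 0], [5, 0, -5, 0], [5, 0, -5, 0], [5, 0, -4.5, 0], [4, 0, -3.5, 0], [3, 0, -2.5, 0], [1, 0, -1, 0], [0, 0, 0, 0], [0, 0, 0, 0]],
])

```text
clock: 21.4
eef_pos: [0.6316, 0.1211, 0.2546]
tool_rot: [0.991, -0.134, -0.011, -0.008]
ft_force: [-4.1, 3.1, 0.7]
grip_width: 0.008
```

```bash
python3 arc.py
```

```text
x,y,z 74.89439156750467 -0.15239186578248562 166.85379418547774 angle 49.9801266661659 r 217.87558410324337 F [-4.11882862  3.14951479  0.73408314] w 0.008028759766765762 21.4
```

apply_moves([
  [[0, 0, 0, 0], [0, 0, 0, 0], [0, 0, 0, 0], [0, 0, 0, 0], [0, 0, 0, 0], [0, 0, 0, 0], [0, 0, 0, 0], [0, 0, 0, 0], [0, 0, 0, 0], [0, 0, 0, 0]],
])

```text
clock: 22.4
eef_pos: [0.6315, 0.1211, 0.2545]
tool_rot: [0.991, -0.134, -0.011, -0.008]
ft_force: [-2.9, 2.2, 0.4]
grip_width: 0.0076
```

```bash
python3 arc.py
python3 - <<'E'
from h import *
d=snap('scene','pics/s5.png')
def w(q,p=(.66459,.03851,-.27346)):
    c,s=np.cos(p[2]),np.sin(p[2]); return np.array([p[0]+c*q[0]-s*q[1],p[1]+s*q[0]+c*q[1],q[2]])
I=cv2.imread('pics/s5.png')
# predicted front lid edge (top surface) at 44,50,56 deg
for g,col in((44,(0,0,255)),(50,(0,255,0)),(56,(255,0,0))):
    t=np.radians(g)
    for y in(.13,-.13):
        q=proj('scene',w((.085-.17*np.cos(t)+.005*np.sin(t),y,.09+.17*np.sin(t)+.005*np.cos(t)))); print(g,y,q.round(1))
        cv2.circle(I,tuple(int(round(k)) for k in q),1,col,-1)
cv2.imwrite('pics/p5.png',cv2.resize(I[120:380,130:450],None,fx=2.3,fy=2.3,interpolation=cv2.INTER_CUBIC))
E
```

```text
x,y,z 74.78067893294975 -0.18044885535811392 166.76595793590388 angle 49.94237319899279 r 217.8814878019337 F [-2.87889748  2.17086191  0.42577008] w 0.007554338729112494 22.4
44 0.13 [432.6 261.2]
44 -0.13 [302.5 261.5]
50 0.13 [434.8 262.9]
50 -0.13 [302.2 263.3]
56 0.13 [437.  265.7]
56 -0.13 [302. 266.]
```

View pics/p5.png

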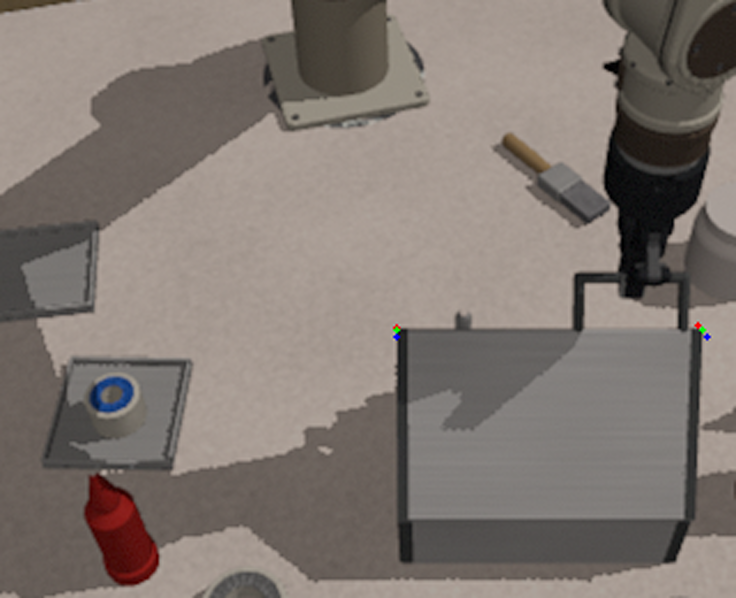

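The lid's front edge lies on the predicted 50° marks, at crop (397,329) and (701,330). The bar is in the fingers and the roll is flat in the tray at crop (112,400). The pose is steady, so I'm handing in.

```bash
python3 -c "
from h import *
print(workorder.job_done())"; python3 arc.py
```

```text
the job is handed in; nothing more can be done
None
the job is handed in; nothing more can be done
```

I slid the roll up off the post, set it down flat in the left-hand tray and let go. Then I gripped the lid's bar, raised the lid to 50° and handed the job in at about 22.5 s, still holding it. The hand-in reports no verdict.

**Last checks before hand-in:**
- **Lid angle:** the arm pose gives 49.9°, unchanged over the last second. The lid's front edge in the scene picture lies on the predicted 50° marks, though 44° to 56° spans only about 5 pixels there.
- **Grip:** the fingers read 7.6 mm on the 10 mm bar. The roll also read about 1 mm under its size, so I take this as a firm hold. The wrist force was about 4 N.
- **Roll:** it stands flat and released near the middle of the tray.
- **Other things:** those in view in the last picture look unmoved. I did not measure them or check the pan again after the lid was raised.

**Disagreements:**
- The bar's distance from the hinge came out as 217.9 mm instead of 215 mm at the end. This is probably a small slip in the grip or a calibration error.
- The two cameras put the tray's centre about 8 mm apart. I aimed between them.

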